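# Index the turntable and dock the phone carrier

## Task

Turn the round turntable the shorter way round, by pushing its upright pins, until the nest that holds the phone carrier faces the test dock, and leave it standing so. Then, after a moment at rest, slide the carrier straight out of its nest into the dock, without lifting or tipping it, push it against the sprung contact block and gently press its tail down behind the step, so that it lies flat and stays held there when you let go. Leave the other things on the bench alone.

Things in the scene. Friction and masses are not known exactly. Their poses are not given: they have to be found in the camera images.
- station: Fixed grey and aluminium test station. Origin: on the work surface, on the turntable's vertical axis; x points from there to the dock, z up. Below, r is the distance along this x axis; heights are above the work surface. Behind the dock floor sits a black sprung contact block and, from r = 270 to 322 mm, a fixed black housing up to height 70 mm.
- step (a point): Middle of the step's edge, r = 163 mm. A steel sill (r = 153.5 to 163 mm, height 40 mm, level with the turntable) ends here in a 4 mm drop to the dock floor (height 36 mm). Two guide walls flank the floor: inner gap 55.6 mm, tops at height 45 mm, mouth flared to about 70 mm at r = 153 mm.
- bridge (a point): Top middle (height 86 mm) of the light-bar bridge right over the turntable's axis: a bar 20 mm wide, underside at height 72 mm, running along the station's y axis to posts 176 mm to either side. Pins and carrier pass under it; fingers pushing a pin do not, so a long turn needs another pin taken on the way.
- turntable (a joint): Turn of the turntable since the start (rad, 0 at the start, growing counter-clockwise seen from above). It turns endlessly both ways and stays where it is left; friction about 0.22 N m, no detents.
- nest (a point): Point on the turntable's top face (height 40 mm), 97 mm from its axis, mid of the loaded nest; its x axis points radially out through the nest's open end. The turntable is a grey disc, 300 mm in diameter, with four like nests at quarter turns, three empty: two black side rails 8 mm high, 54 mm apart, and a low bar at the inner end.
- gate (a point): Fixed point in front of the dock, 97 mm from the turntable's axis, height 40 mm: where nest lies when the loaded nest faces the dock (their x axes then agree).
- pin0 (a point): Top centre of an upright steel pin on the turntable, 10 mm in diameter, 26 mm high (top at height 66 mm), 115 mm from the axis, 45 degrees counter-clockwise of the loaded nest. Nothing stands within 30 mm of it.
- pin1 (a point): The same, 135 degrees counter-clockwise of the loaded nest.
- pin2 (a point): The same, 225 degrees counter-clockwise of the loaded nest.
- pin3 (a point): The same, 315 degrees counter-clockwise of the loaded nest.
- carrier: Loose black phone carrier, glass-faced module on top, 90 (x) x 50 (y) mm, about 0.25 kg. Origin: centre of its underside; x points to its nose, which enters the dock first. Its tail is a ledge 10 mm thick, x = -45 to -17 mm; ahead of it the body is 22 mm high. A fingertip over the ledge can push the upright face at x = -17 mm and press the tail down. Over 40 N from the fingers harms it.
- home (a point): Fixed point on the dock floor (height 36 mm, r = 208.5 mm) where the carrier's origin lies when it is docked: tail against the 4 mm step (at 45 mm on the turntable's side of this point), nose against the pushed-in contact block; x axis as the station's.
- contact (a joint): Travel of the contact block (m): 0 at rest with its face at r = 247.5 mm, pushed in along +x up to 0.016. Spring 3 N at rest, rising 0.45 N per mm. At 0.006 the carrier's tail is just clear of the step; until the tail is down behind the step the spring pushes the carrier back.
- driver: Bystander: screwdriver lying on the bench, 190 mm long.
- parts_tray: Bystander: small black divided tray, 140 x 100 x 35 mm.
- swab_jar: Bystander: closed jar, 56 mm in diameter, 85 mm high.
Mind the look-alikes: they are no part of the job. What is shaped like the carrier but orange is not meant.

How it is judged:
By the outcome, as a careful person would: the job done as asked, in the order asked, and still so for the second after the job is handed in, with the robot touching nothing.
It also fails if it takes over 72 s, if anything falls off the work surface, if the arm or the gripper's body presses on something with over 40 N, if the wrist force passes 120 N, or if a joint passes its speed limit or range.

## Robot

A 6-joint arm with a two-finger parallel gripper is mounted at the origin on the work surface. World frame = base frame: x ahead of the robot, y to its left, z up, the work surface at z = 0. Lengths are in m, angles in rad, forces in N, time in s.
With the tool pointing down it reaches from about 0.275 to 0.75 m from the base axis. Payload 10.2 kg.
Tool frame: the origin (TCP) lies on the centre line of the jaws, within the pads' length; the fingertips stand 22 mm ahead of it and the grasp point (between the pads) lies 3 mm ahead of it; z points along the fingers, y is the line along which they close (so a half turn about z gives the same grasp; the last joint's range is limited). The gripper opens to 88 mm and grips with 3 to 60 N. Pads are 18 mm wide; open, the fingers measure 123 mm over their backs; the gripper's body (75 mm by 187 mm) begins 45 mm behind the grasp point.
Start: joints at [-1.445, 0.313, 1.498, -0, 1.331, -0.223], TCP at [0.179, -0.493, 0.261] pointing down, gripper open.
Joint ranges: [-2.94, 2.94], [-0.97, 2.17], [0.19, 2.56], [-1.23, 4.37], [0.02, 3.11], [-2.88, 2.88]. Speed limits (rad/s): [2.39, 2.39, 3.01, 3.14, 3.14, 3.14].

## Interface

Orientations are given as a unit quaternion [x, y, z, w].
In Python, from station import bot gives the robot as it stands.
- The arm moves only by the tool carry_out, never from a script. Its argument "rows" is a list of rows, each a list of 7 numbers: the shift along the world's x, y, z in mm, then the turn, a rotation vector about the world's x, y, z in rad, then the finger opening in mm, from 0 to 88.1. A call has 1 to 12 rows; each row shifts and turns the commanded pose from where the row before left it; what a row does not reach is not made up. A row lasts 1/12 s, in which the tool goes at most 41.7 mm and 7.16 degrees, less where a joint would pass 70% of its speed; a pose out of reach is approached as far as the arm can. A call with a gripper value outside its range is refused whole. The fingers move at their own pace and stop on an object; "squeeze" is the grip in N (left out, the last holds). Time passes only in rows, so rows that do not move let the fingers close. It gives the time, the measured TCP pose, the force, the opening and the grip force at its end, in the units of the state.
- bot.sense(): the state, without advancing time (a new reading comes with each control period).
- bot.read_camera(name): name is "scene" or "top" or "wrist"; returns a dict with "image" (420x560x3 uint8, red, green, blue), "intrinsics" (3x3 intrinsics, pixels), "dist_coeffs" ([k1, k2, p1, p2, k3] as OpenCV has them; the pictures are not rectified), "world_from_camera" (4x4, takes a point from camera to world coordinates). Camera axes: x right, y down, z forward; pixel columns grow to the right and rows downward; lengths in m; the calibration is good to about 2 mm. A picture is of the moment at which its call begins. There is no depth.
- bot.sign_off(): hands the job in; it is judged then, once.
Trained networks look in a picture, given as the dict that the camera call returned (one of the last four; its "shot" number tells which), for a name from the list of things; names that differ only in an ending like _2 or _b are one class to them, and where a whole thing is asked for, a point or a joint stands for the part that bears it (a point fixed in the world has none). Each returns a list of dicts, best first, with "confidence" (0 to 1); they miss things now and then, are a little off and sometimes report something else, mostly with a low value. They report only what shows in the picture. A call takes as long as a camera call. They do not tell look-alikes from the thing itself.
- bot.find_in(picture, name): "box" ([left, top, right, bottom] in pixels, round what is visible of it).
- bot.landmark_of(picture, name): "uv" ([column, row] in pixels: a listed point, or the origin of a listed thing).
The state is a dict: "time": time; "joint_positions": joint angles; "joint_velocities": joint speeds; "joint_torque": joint torques, N m; "ee_pos": TCP position; "eef_rot": TCP orientation; "contact_force": force on the tool from outside, world axes, zero at the start; "torque": the same for the moment, N m; "gripper_width": opening from 0.0 (shut) to 1.0 (fully open); "gripper_force": force on a finger pad.
Only numpy, scipy, OpenCV 4.12 (cv2) and the standard library are available. Lean on these libraries where they do the work, as an engineer would, in place of code of your own. Each camera call takes 0.05 s, during which the arm holds its last target. There are 200 camera calls.

## Working session

There is one attempt and no reset: what is moved stays moved. The work goes in short steps, Python scripts to look and compute and a tool call to move; the robot and the scene stay as the last step left them, time stands still between calls to the robot, and variables do not carry over. Pictures are saved under pics/ and viewed, at most 10 in all, crops included, and the job is handed in when it is done.

Besides the shell and the picture viewer there is one more tool, called after "Request:" by a JSON object that holds its "fn" and its "kwargs". carry_out: Moves the arm, as the interface text tells. Its arguments: {"type":"object","properties":{"rows":{"type":"array","items":{"type":"array","items":{"type":"number"}}},"squeeze":{"type":"number"}},"required":["rows"]}

```bash
mkdir -p pics
cat > h.py <<'E'
import cv2,numpy as np
from station import bot
def ray(p,uv):
    u=cv2.undistortPoints(np.array([[uv]],float),np.array(p["intrinsics"]),np.array(p["dist_coeffs"]))[0,0]
    T=np.array(p["world_from_camera"]);d=T[:3,:3]@np.array([u[0],u[1],1]);return T[:3,3],d/np.linalg.norm(d)
def onz(p,uv,z):
    o,d=ray(p,uv);return o+d*(z-o[2])/d[2]
def tri(rs):
    A=np.zeros((3,3));b=np.zeros(3)
    for o,d in rs:
        M=np.eye(3)-np.outer(d,d);A+=M;b+=M@o
    return np.linalg.solve(A,b)
def save(p,n): cv2.imwrite("pics/"+n,cv2.cvtColor(p["image"],cv2.COLOR_RGB2BGR))
E
python3 - <<'E'
from h import *
import time
P={n:bot.read_camera(n) for n in("top","scene")}
for n,p in P.items(): save(p,n+"0.png")
Z=dict(station=0,step=.04,bridge=.086,nest=.04,gate=.04,pin0=.066,carrier=.04,home=.036,driver=.01,parts_tray=0,swab_jar=0)
for k,z in Z.items():
  for n,p in P.items():
    for d in bot.landmark_of(p,k)[:5]:
      print(k,n,round(d["confidence"],2),np.round(d["uv"]),np.round(onz(p,d["uv"],z)*1000))
print(bot.sense())
E
```

```text
station top 0.91 [293. 224.] [555. -14.   0.]
station scene 0.58 [271. 222.] [551. -10.   0.]
step scene 0.74 [315. 197.] [552. 139.  40.]
bridge top 0.59 [296. 219.] [552. -20.  86.]
bridge scene 0.8 [266. 207.] [549. -25.  86.]
nest top 0.89 [333. 235.] [ 523. -116.   40.]
nest scene 0.58 [234. 223.] [ 531. -119.   40.]
gate top 0.38 [273. 183.] [655.  42.  40.]
pin0 top 0.93 [256. 244.] [489.  77.  66.]
pin0 top 0.91 [272. 182.] [651.  45.  66.]
pin0 top 0.77 [332. 198.] [ 613. -111.   66.]
pin0 top 0.71 [318. 261.] [453. -79.  66.]
pin0 scene 0.7 [236. 194.] [456. -79.  66.]
pin0 scene 0.6 [289. 183.] [486.  82.  66.]
pin0 scene 0.57 [246. 239.] [ 611. -113.   66.]
pin0 scene 0.57 [304. 230.] [655.  42.  66.]
carrier top 0.8 [425. 153.] [ 753. -356.   40.]
carrier top 0.69 [330. 232.] [ 532. -109.   40.]
carrier scene 0.92 [186. 285.] [ 656. -305.   40.]
carrier scene 0.68 [239. 220.] [ 528. -102.   40.]
carrier scene 0.67 [181. 335.] [ 778. -359.   40.]
home top 0.94 [216. 220.] [552. 183.  36.]
home top 0.34 [331. 235.] [ 525. -112.   36.]
home scene 0.59 [329. 193.] [555. 185.
[... 576 characters left out ...]
1.44536083e+00,  3.12904638e-01,  1.49765854e+00, -1.01383208e-05,
        1.33103041e+00, -2.23436891e-01]), 'joint_velocities': array([2.58286765e-04, 2.79958584e-04, 1.68686410e-04, 9.97698239e-04,
       4.94944043e-05, 1.14200886e-03]), 'joint_torque': array([ 3.31841838e-04, -4.02113163e+01, -2.52415341e+01,  6.95078191e-02,
        3.19269556e-02, -7.15154954e-06]), 'ee_pos': array([ 0.1794351 , -0.49339877,  0.26073343]), 'eef_rot': array([ 9.84824336e-01,  1.73554102e-01, -4.89541270e-06, -7.06651849e-07]), 'contact_force': array([ 0.43861476, -0.51221663, -0.11041567]), 'torque': array([0.06463502, 0.03316466, 0.00952471]), 'gripper_force': 0.0, 'gripper_width': 1.0015259329010973}
```

View pics/top0.png

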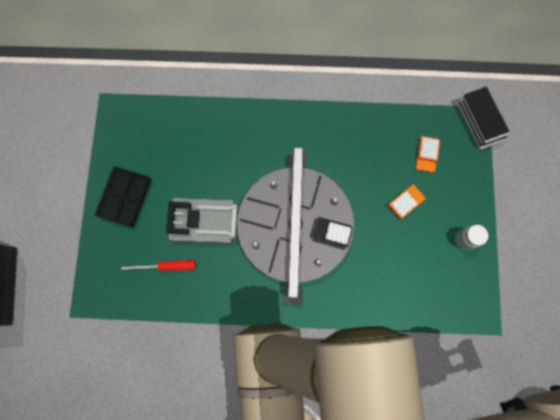

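View pics/scene0.png

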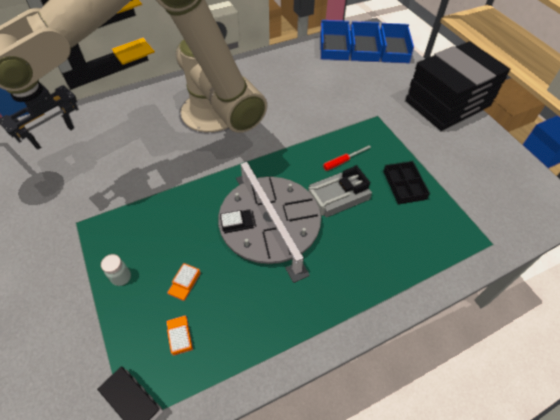

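The top view shows the turntable axis near pixel (294,222) and the dock to its left, which is world +y. The loaded nest is at (335,233), so the shorter way is clockwise, about 167°. The orange look-alikes are at (428,153) and (406,202). I'll move above pin2, the one at about 123° in world, and measure with the wrist camera.

Request:
{"fn": "carry_out", "kwargs": {"rows": [[15.5,28.6,0,0,0,0.09,60],[15.5,28.6,0,0,0,0.09,60],[15.5,28.6,0,0,0,0.09,60],[15.5,28.6,0,0,0,0.09,60],[15.5,28.6,0,0,0,0.09,60],[15.5,28.6,0,0,0,0.09,60],[15.5,28.6,0,0,0,0.09,60],[15.5,28.6,0,0,0,0.09,60],[15.5,28.6,0,0,0,0.09,60],[15.5,28.6,0,0,0,0.09,60],[15.5,28.6,0,0,0,0.09,60],[15.5,28.6,0,0,0,0.09,60]]}}

```text
time: 2.2
ee_pos: [0.3659, -0.1487, 0.261]
eef_rot: [0.754, 0.657, 0.0, 0.0]
contact_force: [0.1, -0.1, 0.4]
gripper_width: 0.681
gripper_force: 0.0
```

Request:
{"fn": "carry_out", "kwargs": {"rows": [[15.5,28.6,0,0,0,0.09,25],[15.5,28.6,0,0,0,0.09,25],[15.5,28.6,0,0,0,0.09,25],[15.5,28.6,0,0,0,0.09,25],[15.5,28.6,0,0,0,0.09,25],[15.5,28.6,0,0,0,0.09,25],[15.5,28.6,0,0,0,0.09,25],[15.5,28.6,0,0,0,0.09,25],[0,0,0,0,0,0,25]]}}

```text
time: 2.95
ee_pos: [0.4907, 0.0823, 0.2605]
eef_rot: [0.473, 0.881, 0.001, -0.0]
contact_force: [1.0, 0.1, 0.2]
gripper_width: 0.283
gripper_force: 0.0
```

```bash
cat > m.py <<'E'
from h import *
import sys
P={n:bot.read_camera(n) for n in("wrist","top","scene")}
save(P["wrist"],sys.argv[1]+".png")
Z=dict(step=.04,bridge=.086,nest=.04,gate=.04,pin0=.066,carrier=.04,home=.036,station=0)
for k,z in Z.items():
  for n,p in P.items():
    for d in bot.landmark_of(p,k)[:5]:
      if d["confidence"]>.3:print(k,n,round(d["confidence"],2),np.round(d["uv"]),np.round(onz(p,d["uv"],z)*1000,1))
s=bot.sense();print(s["time"],s["ee_pos"]*1000,s["eef_rot"],s["joint_positions"])
E
python3 m.py w1
```

```text
step wrist 0.84 [351. 165.] [547.7 143.6  40. ]
step top 0.58 [230. 217.] [560.2 147.8  40. ]
step top 0.53 [330. 231.] [ 533.4 -110.1   40. ]
step top 0.33 [156. 263.] [434.1 327.9  40. ]
step scene 0.95 [319. 198.] [559.1 146.6  40. ]
bridge wrist 0.58 [273. 291.] [548.6 -16.6  86. ]
bridge top 0.72 [270. 183.] [642.3  46.7  86. ]
bridge top 0.59 [296. 219.] [552.5 -21.1  86. ]
bridge scene 0.96 [268. 210.] [563.4 -24.6  86. ]
nest top 0.57 [332. 234.] [ 527.1 -115.3   40. ]
nest scene 0.78 [238. 222.] [ 533.5 -106.4   40. ]
nest scene 0.57 [303. 229.] [636.9  51.7  40. ]
nest scene 0.36 [319. 197.] [555.  148.5  40. ]
gate top 0.5 [258. 245.] [490.1  73.6  40. ]
pin0 wrist 0.93 [268. 362.] [ 608.6 -120.1   66. ]
pin0 wrist 0.84 [368. 285.] [644.9  41.6  66. ]
pin0 wrist 0.76 [177. 281.] [454.1 -78.5  66. ]
pin0 wrist 0.68 [276. 188.] [488.6  80.   66. ]
pin0 top 0.94 [321. 262.] [452.7 -85.5  66. ]
pin0 top 0.78 [258. 241.] [497.   70.4  66. ]
pin0 top 0.71 [272. 180.] [654.3  42.9  66. ]
pin0 top 0.62 [332. 196.] [ 619.6 -108.8   66. ]
pin0 scene 0.87 [301. 227.] [643.4  39.7  66
[... 423 characters left out ...]
e 0.81 [177. 334.] [ 771.4 -367.5   40. ]
carrier scene 0.8 [187. 285.] [ 658.3 -305.1   40. ]
home wrist 0.81 [376. 133.] [551.  187.3  36. ]
home top 0.62 [213. 218.] [556.1 191.1  36. ]
home scene 0.89 [330. 193.] [556.8 189.1  36. ]
station top 0.59 [296. 226.] [550.9 -22.1   0. ]
station top 0.43 [156. 263.] [437.7 338.4   0. ]
station scene 0.84 [268. 224.] [553.4 -20.6   0. ]
station scene 0.63 [234. 221.] [ 499.1 -110.5    0. ]
station scene 0.53 [329. 194.] [536.2 200.8   0. ]
4.3 [489.41447689  78.60567647 260.72760476] [ 4.76240058e-01  8.79315306e-01 -1.12645540e-05  2.54756925e-06] [-7.75694957e-02  2.48242490e-01  1.58326364e+00 -2.34463708e-05
  1.31009103e+00 -6.55612282e-01]
```

View pics/w1.png

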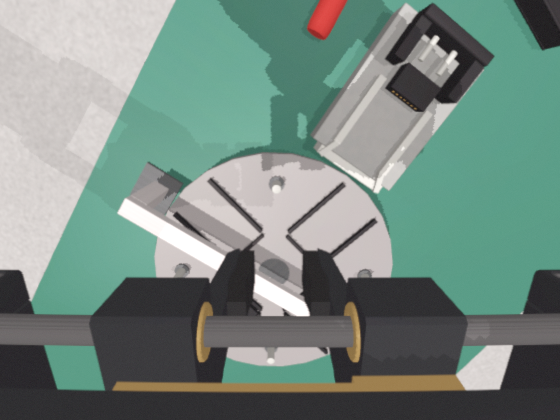

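The wrist view shows pin2 at pixel (276,187), between the fingers, and the dock at upper right. I'll descend so the fingers straddle pin2.

Request:
{"fn": "carry_out", "kwargs": {"rows": [[0,0,-27,0,0,0,25],[0,0,-27,0,0,0,25],[0,0,-27,0,0,0,25],[0,0,-27,0,0,0,25],[0,0,-27,0,0,0,25],[0,0,-27,0,0,0,25],[0,0,-27,0,0,0,25],[0,0,0,0,0,0,18],[0,0,0,0,0,0,16]]}}

```text
time: 5.05
ee_pos: [0.4892, 0.0786, 0.0715]
eef_rot: [0.476, 0.879, -0.0, -0.001]
contact_force: [0.2, 0.1, -0.4]
gripper_width: 0.184
gripper_force: 0.0
```

Run:
```python
from h import *
p=bot.read_camera("wrist");save(p,"w2.png")
s=bot.sense();print(s["time"],s["ee_pos"]*1000,s["contact_force"],s["gripper_width"])
c=np.array([550,-18]);r=115
def wp(a):a=np.radians(a);return c+r*np.array([np.cos(a),np.sin(a)])
prev=s["ee_pos"][:2]*1000
for k in range(1,23):
  q=wp(122-4*k);print(122-4*k,np.round(q-prev,1));prev=prev+np.round(q-prev,1)
```

```text
5.1 [489.95034208  78.5849759   72.72969409] [-0.20374531  0.48907534  0.39183146] 0.1839783093941017
118 [6.1 5. ]
114 [7.2 3.5]
110 [7.4 3. ]
106 [7.7 2.5]
102 [7.7 1.9]
98 [7.9 1.4]
94 [8.  0.8]
90 [8.  0.3]
86 [ 8.1 -0.3]
82 [ 8.  -0.8]
78 [ 7.9 -1.4]
74 [ 7.7 -1.9]
70 [ 7.7 -2.5]
66 [ 7.4 -3. ]
62 [ 7.2 -3.5]
58 [ 7.  -4.1]
54 [ 6.6 -4.4]
50 [ 6.4 -5. ]
46 [ 5.9 -5.4]
42 [ 5.6 -5.7]
38 [ 5.2 -6.2]
34 [ 4.7 -6.5]
```

View pics/w2.png

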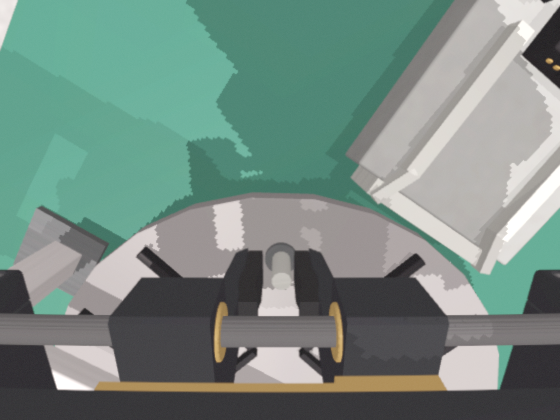

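Run:
```python
from h import *
p=bot.read_camera("wrist");s=bot.sense();print(s["ee_pos"],np.array(p["world_from_camera"])[:3,3])
for uv in[(281,283),(281,290),(281,260)]:print(onz(p,uv,.066),onz(p,uv,.04))
print(bot.landmark_of(p,"pin0")[:2])
```

```text
[0.49029248 0.07855495 0.07328255] [0.4464729  0.14443087 0.19696369]
[0.49160319 0.07786946 0.066     ] [0.50056283 0.06465514 0.04      ]
[0.49375638 0.07459392 0.066     ] [0.50314349 0.06072931 0.04      ]
[0.48477562 0.08825637 0.066     ] [0.49237979 0.07710414 0.04      ]
[{'uv': [279.5, 280.0], 'confidence': 0.98}]
```

The fingers straddle pin2, whose top is at pixel (280,280), well centred. I'll push it clockwise along the arc.

Request:
{"fn": "carry_out", "kwargs": {"rows": [[6.1,5,0,0,0,-0.07,16],[7.2,3.5,0,0,0,-0.07,16],[7.4,3,0,0,0,-0.07,16],[7.7,2.5,0,0,0,-0.07,16],[7.7,1.9,0,0,0,-0.07,16],[7.9,1.4,0,0,0,-0.07,16],[8,0.8,0,0,0,-0.07,16],[8,0.3,0,0,0,-0.07,16],[8.1,-0.3,0,0,0,-0.07,16],[8,-0.8,0,0,0,-0.07,16],[7.9,-1.4,0,0,0,-0.07,16]]}}

```text
time: 6.12
ee_pos: [0.5738, 0.0947, 0.0732]
eef_rot: [0.773, 0.635, 0.0, 0.0]
contact_force: [-2.6, -0.6, 0.3]
gripper_width: 0.179
gripper_force: 1.2
```

Request:
{"fn": "carry_out", "kwargs": {"rows": [[7.7,-1.9,0,0,0,-0.07,16],[7.7,-2.5,0,0,0,-0.07,16],[7.4,-3,0,0,0,-0.07,16],[7.2,-3.5,0,0,0,-0.07,16],[7,-4.1,0,0,0,-0.07,16],[6.6,-4.4,0,0,0,-0.07,16],[6.4,-5,0,0,0,-0.07,16],[5.9,-5.4,0,0,0,-0.07,16],[5.6,-5.7,0,0,0,-0.07,16],[5.2,-6.2,0,0,0,-0.07,16],[4.7,-6.5,0,0,0,-0.07,16],[0,0,0,0,0,0,22]]}}

```text
time: 7.12
ee_pos: [0.6459, 0.0454, 0.0734]
eef_rot: [0.955, 0.298, 0.001, 0.001]
contact_force: [0.4, -0.3, 1.0]
gripper_width: 0.232
gripper_force: 0.0
```

```bash
cat > q.py <<'E'
from h import *
import sys
for n in("wrist","top","scene"):
  p=bot.read_camera(n)
  if n=="wrist":save(p,sys.argv[1]+".png")
  for d in bot.landmark_of(p,"pin0")[:5]:
    if d["confidence"]>.3:print(n,round(d["confidence"],2),np.round(d["uv"]),np.round(onz(p,d["uv"],.066)*1000,1))
s=bot.sense();print(s["time"],s["ee_pos"]*1000,s["contact_force"],s["eef_rot"])
E
python3 q.py w3
```

```text
wrist 0.58 [276. 278.] [646.   46.4  66. ]
top 0.94 [332. 197.] [ 617.  -109.8   66. ]
top 0.61 [159. 263.] [432.6 311.6  66. ]
top 0.56 [320. 259.] [459.8 -83.4  66. ]
top 0.31 [293. 228.] [533.9 -13.9  66. ]
top 0.31 [122. 196.] [599.1 424.4  66. ]
scene 0.76 [303. 225.] [638.4  48.4  66. ]
scene 0.69 [290. 187.] [501.2  76.7  66. ]
scene 0.63 [237. 193.] [453.8 -74.4  66. ]
scene 0.59 [250. 239.] [ 616.  -103.2   66. ]
7.4167 [644.73095477  46.61088201  72.12683464] [ 0.67753933 -0.01199056  0.26701307] [9.53814707e-01 3.00395518e-01 1.73454554e-04 8.64863040e-05]
```

Request:
{"fn": "carry_out", "kwargs": {"rows": [[0,0,30,0,0,0,25],[0,0,30,0,0,0,25],[-8,1.5,30,0,0,0.12,25],[-15,3,30,0,0,0.12,25],[-15,3,30,0,0,0.12,25],[-15,3,30,0,0,0.12,25],[-15,3,0,0,0,0.12,25],[-15,3,0,0,0,0.12,25],[-15,3,0,0,0,0.12,25],[-15,3,0,0,0,0.12,25],[-15,3,0,0,0,0.12,25],[-15,3,0,0,0,0.12,25]]}}

```text
time: 8.42
ee_pos: [0.5008, 0.0752, 0.2519]
eef_rot: [0.615, 0.788, 0.0, 0.0]
contact_force: [0.1, 1.0, 0.1]
gripper_width: 0.281
gripper_force: 0.0
```

Request:
{"fn": "carry_out", "kwargs": {"rows": [[-12,1.5,0,0,0,0.12,25],[-4,0,0,0,0,0.12,25],[0,0,0,0,0,0.12,25],[0,0,0,0,0,0,25],[0,0,0,0,0,0,25]]}}

```text
time: 8.83
ee_pos: [0.4857, 0.0764, 0.2519]
eef_rot: [0.469, 0.883, 0.0, 0.0]
contact_force: [-0.3, 0.8, -1.0]
gripper_width: 0.282
gripper_force: 0.0
```

Run:
```python
from h import *
p=bot.read_camera("wrist");save(p,"w4.png")
for k,z in dict(pin0=.066,step=.04,home=.036,nest=.04,carrier=.04,bridge=.086).items():
  for d in bot.landmark_of(p,k)[:5]:
    if d["confidence"]>.3:print(k,round(d["confidence"],2),np.round(d["uv"]),np.round(onz(p,d["uv"],z)*1000,1))
s=bot.sense();print(s["time"],s["ee_pos"]*1000,s["contact_force"],s["eef_rot"])
```

```text
pin0 0.82 [277. 364.] [ 613.4 -114.6   66. ]
pin0 0.77 [281. 189.] [487.8  78.   66. ]
pin0 0.74 [378. 285.] [645.5  46.1  66. ]
pin0 0.58 [178. 289.] [456.2 -87.6  66. ]
step 0.65 [360. 164.] [547.6 144.2  40. ]
home 0.93 [388. 132.] [552.2 189.   36. ]
carrier 0.64 [219. 224.] [455.5  -2.7  40. ]
bridge 0.65 [276. 295.] [547.8 -19.7  86. ]
9.1833 [485.87081198  76.28021127 251.66488702] [-0.01734379 -0.14303885 -0.0449728 ] [ 4.67848260e-01  8.83808805e-01 -1.40497433e-05 -3.88737721e-05]
```

View pics/w4.png

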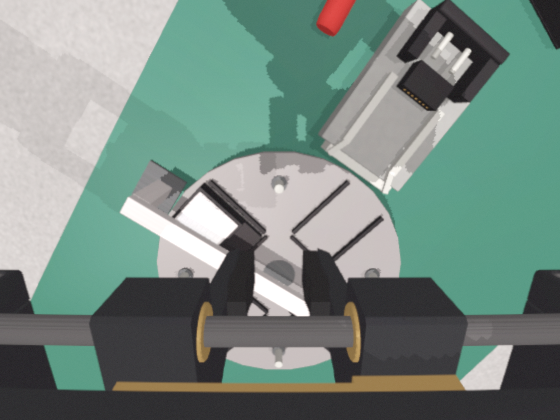

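The wrist view shows the carrier at about (220,217), roughly 80° short of the dock, and pin3 at (281,187) between the fingers. Before the final stroke I'll measure the dock's yaw.

Run:
```python
from h import *
for n in("wrist","top","scene"):
  p=bot.read_camera(n);g=cv2.cvtColor(p["image"],cv2.COLOR_RGB2GRAY)
  L=cv2.createLineSegmentDetector(0).detect(g)[0][:,0]
  for l in L:
    for z in(.086,.045):
      a=onz(p,l[:2],z)*1000;b=onz(p,l[2:],z)*1000;d=b-a;ln=np.hypot(*d[:2]);m=(a+b)/2
      an=np.degrees(np.arctan2(d[1],d[0]))%180
      dock=abs(m[0]-551)<50 and 125<m[1]<230 and ln>45 and z==.045 and abs(an-90)<12
      br=abs(m[1]+18)<40 and ln>60 and min(an,180-an)<12 and z==.086
      if dock or br:print(n,"dock" if dock else "bridge",np.round(l),np.round(m[:2],1),round(ln),round(an,2))
```

```text
wrist dock [446.  98. 380. 186.] [578.  192.7] 110 91.69
wrist bridge [302. 300. 258. 270.] [544.9  -6.6] 60 176.89
wrist bridge [227. 254. 129. 197.] [421.4  -8.1] 112 1.23
wrist dock [345. 146. 412.  63.] [523.1 201.3] 102 86.82
wrist bridge [120. 212. 215. 268.] [420.1 -28.7] 110 0.03
wrist dock [398. 191. 469. 104.] [599.9 201. ] 112 90.06
wrist dock [391.  72. 340. 143.] [514.  191.8] 85 90.02
wrist dock [405. 163. 435. 125.] [585.6 196.9] 49 90.32
wrist dock [396. 154. 427. 115.] [571.4 199.8] 49 89.08
top bridge [294. 148. 289. 269.] [582.2  -8.4] 307 179.76
top bridge [297. 296. 302. 149.] [550.6 -29. ] 366 179.98
top dock [212. 229. 257. 239.] [514.7 133.4] 117 79.4
top bridge [286. 236. 288. 171.] [593.1   2.7] 166 0.23
top bridge [286. 205. 276. 242.] [540.3  15.5] 97 169.06
scene bridge [304. 259. 263. 189.] [615.7  -5.2] 254 179.77
scene bridge [240. 164. 296. 262.] [555.3 -27.5] 376 0.15
scene bridge [256. 177. 246. 161.] [403.4  -6.4] 71 179.63
scene dock [352. 189. 323. 201.] [578.2 201.7] 105 90.61
scene bridge [255. 203. 247. 183.] [485.6 -42.7] 77 172.8
scene bridge [174.  50. 184.  86.] [-184.2  -47.8] 233 172.28
scene bridge [198.  73. 177.  48.] [-214.1   -5.4] 195 6.19
scene dock [339. 173. 308. 186.] [506.1 193.5] 111 91.41
scene bridge [184.  62. 189.  84.] [-138.6  -32.7] 144 169.91
scene dock [315. 189. 335. 181.] [526.9 185.4] 71 89.92
```

Request:
{"fn": "carry_out", "kwargs": {"rows": [[2,1.7,-27,0,0,0,25],[0,0,-27,0,0,0,25],[0,0,-27,0,0,0,25],[0,0,-27,0,0,0,25],[0,0,-27,0,0,0,25],[0,0,-25,0,0,0,25],[0,0,-20,0,0,0,25],[0,0,0,0,0,0,18],[0,0,0,0,0,0,16]]}}

```text
time: 10.08
ee_pos: [0.4877, 0.078, 0.0717]
eef_rot: [0.468, 0.884, -0.0, -0.001]
contact_force: [0.0, 0.4, 0.9]
gripper_width: 0.184
gripper_force: 0.0
```

Run:
```python
from h import *
p=bot.read_camera("wrist");d=bot.landmark_of(p,"pin0")[0];print(d,onz(p,d["uv"],.066)*1000)
s=bot.sense();print(s["time"],s["ee_pos"]*1000,s["contact_force"])
prev=s["ee_pos"][:2]*1000;o=[]
for a in np.linspace(123.3,45,21)[1:]:
  t=np.radians(a);v=np.round(np.array([551,-18])+115*np.array([np.cos(t),np.sin(t)])-prev,1);prev=prev+v;o.append(v.tolist())
print(o)
```

```text
{'uv': [275.4, 281.3], 'confidence': 0.79} [486.21329485  77.12438668  66.        ]
10.1833 [488.58876057  77.97434754  73.04354474] [-0.49488779  0.69199013  1.33110457]
[[6.0, 4.2], [7.0, 3.6], [7.2, 3.2], [7.4, 2.6], [7.5, 2.1], [7.7, 1.6], [7.8, 1.1], [7.8, 0.6], [7.9, -0.0], [7.8, -0.6], [7.8, -1.0], [7.7, -1.6], [7.6, -2.2], [7.4, -2.6], [7.2, -3.1], [7.0, -3.6], [6.7, -4.1], [6.4, -4.5], [6.1, -5.0], [5.7, -5.4]]
```

Request:
{"fn": "carry_out", "kwargs": {"rows": [[6.5,4.2,0,0,0,-0.069,16],[7,3.6,0,0,0,-0.069,16],[7.2,3.2,0,0,0,-0.069,16],[7.4,2.6,0,0,0,-0.069,16],[7.5,2.1,0,0,0,-0.069,16],[7.7,1.6,0,0,0,-0.069,16],[7.8,1.1,0,0,0,-0.069,16],[7.8,0.6,0,0,0,-0.069,16],[7.9,0,0,0,0,-0.069,16],[7.8,-0.6,0,0,0,-0.069,16]]}}

```text
time: 11.02
ee_pos: [0.5629, 0.0964, 0.0732]
eef_rot: [0.74, 0.673, 0.0, 0.0]
contact_force: [-2.1, -1.7, 0.2]
gripper_width: 0.178
gripper_force: 1.2
```

Request:
{"fn": "carry_out", "kwargs": {"rows": [[7.8,-1,0,0,0,-0.069,16],[7.7,-1.6,0,0,0,-0.069,16],[7.6,-2.2,0,0,0,-0.069,16],[7.4,-2.6,0,0,0,-0.069,16],[7.2,-3.1,0,0,0,-0.069,16],[7,-3.6,0,0,0,-0.069,16],[6.7,-4.1,0,0,0,-0.069,16],[6.4,-4.5,0,0,0,-0.069,16],[6.1,-5,0,0,0,-0.069,16],[5.7,-5.4,0,0,0,-0.069,16],[0,0,0,0,0,0,13],[0,0,0,0,0,0,10]]}}

```text
time: 12.02
ee_pos: [0.6326, 0.0631, 0.0731]
eef_rot: [0.923, 0.385, 0.001, 0.001]
contact_force: [-0.1, 0.3, 0.8]
gripper_width: 0.116
gripper_force: 0.1
```

Request:
{"fn": "carry_out", "kwargs": {"rows": [[0,0,0,0,0,0,9],[0,0,0,0,0,0,9],[0,0,0,0,0,0,9]], "squeeze": 4}}

```text
time: 12.27
ee_pos: [0.6325, 0.0633, 0.0729]
eef_rot: [0.923, 0.385, 0.001, 0.001]
contact_force: [1.0, -1.7, 6.6]
gripper_width: 0.109
gripper_force: 4.0
```

```bash
python3 q.py w5
```

```text
wrist 0.64 [281. 282.] [633.   61.3  66. ]
top 0.9 [330. 192.] [ 629.1 -104.5   66. ]
top 0.8 [262. 249.] [477.   60.7  66. ]
top 0.66 [330. 254.] [ 471.1 -108.7   66. ]
scene 0.97 [303. 221.] [627.2  54.6  66. ]
scene 0.69 [233. 198.] [465.4 -92.9  66. ]
scene 0.67 [252. 241.] [624.4 -99.7  66. ]
scene 0.66 [283. 180.] [467.3  71.4  66. ]
12.5667 [632.5014131   63.30975446  72.91074925] [ 0.27983974 -1.63870056  6.26590964] [9.23006592e-01 3.84782556e-01 9.05037895e-04 6.29233726e-04]
```

Request:
{"fn": "carry_out", "kwargs": {"rows": [[0,0,0,0,0,0,12],[0,0,0,0,0,0,18],[0,0,0,0,0,0,22],[0,0,25,0,0,0,22],[0,0,30,0,0,0,22],[-10,-2,30,0,0,0.1,22],[-15,-3,30,0,0,0.1,10],[-15,-3,0,0,0,0.1,0],[-15,-3,0,0,0,0.1,0],[-15,-3,0,0,0,0.1,0],[-11,-3,0,0,0,0.1,0],[0,0,0,0,0,0.1,0]]}}

```text
time: 13.57
ee_pos: [0.5493, 0.0463, 0.1867]
eef_rot: [0.734, 0.679, -0.0, -0.001]
contact_force: [0.4, -0.0, -0.3]
gripper_width: 0.008
gripper_force: 0.0
```

Request:
{"fn": "carry_out", "kwargs": {"rows": [[0,0,0,0,0,0.08,0],[0,0,0,0,0,0,0],[0,0,0,0,0,0,0]]}}

```text
time: 13.82
ee_pos: [0.5509, 0.0464, 0.1866]
eef_rot: [0.709, 0.706, -0.0, -0.0]
contact_force: [-0.5, 0.4, -0.4]
gripper_width: 0.002
gripper_force: 0.0
```

Run:
```python
from h import *
p=bot.read_camera("wrist");save(p,"w6.png")
for k,z in dict(pin0=.066,step=.04,home=.036,nest=.04,carrier=.04,gate=.04).items():
  for d in bot.landmark_of(p,k)[:5]:
    if d["confidence"]>.3:print(k,round(d["confidence"],2),np.round(d["uv"]),np.round(onz(p,d["uv"],z)*1000,1))
s=bot.sense();print(s["time"],s["ee_pos"]*1000,s["contact_force"],s["eef_rot"])
g=cv2.cvtColor(p["image"],cv2.COLOR_RGB2GRAY)
L=cv2.createLineSegmentDetector(0).detect(g)[0][:,0]
for l in L:
  for z in(.045,.062):
    a=onz(p,l[:2],z)*1000;b=onz(p,l[2:],z)*1000;d=b-a;ln=np.hypot(*d[:2]);m=(a+b)/2
    an=np.degrees(np.arctan2(d[1],d[0]))%180
    if abs(m[0]-551)<50 and 20<m[1]<240 and ln>25 and abs(an-90)<12:print(z,np.round(l),np.round(m[:2],1),round(ln),round(an,2))
```

```text
pin0 0.77 [178. 189.] [468.4  63.2  66. ]
pin0 0.63 [376. 188.] [631.4  63.4  66. ]
step 0.91 [276.  86.] [548.9 143.6  40. ]
home 0.62 [277.  23.] [550.3 190.9  36. ]
carrier 0.88 [278. 165.] [550.9  78.2  40. ]
14.1667 [551.02602356  46.32285801 186.64343905] [ 0.1616403  -0.00846022  0.08814233] [ 7.08012558e-01  7.06199839e-01 -4.33852413e-05 -6.07846578e-05]
0.045 [249. 118. 251. 188.] [526.4  88.3] 60 89.66
0.062 [249. 118. 251. 188.] [528.   90.6] 56 89.66
0.045 [302. 186. 303. 118.] [571.8  89.2] 58 90.07
0.062 [302. 186. 303. 118.] [570.5  91.5] 54 90.07
0.045 [316. 118. 313. 214.] [582.6  75.7] 85 89.76
0.062 [316. 118. 313. 214.] [580.6  78.9] 79 89.76
0.045 [243. 214. 239. 118.] [518.4  76. ] 85 90.19
0.062 [243. 214. 239. 118.] [520.5  79.1] 79 90.19
0.045 [308. 113. 304. 213.] [575.1  78.3] 87 89.24
0.062 [308. 113. 304. 213.] [573.6  81.3] 82 89.24
0.045 [307. 213. 311. 119.] [577.6  75.8] 82 89.59
0.062 [307. 213. 311. 119.] [575.9  78.9] 77 89.59
0.045 [312.   1. 314.  95.] [578.5 170.1] 67 93.02
0.062 [312.   1. 314.  95.] [576.8 167.2] 63 93.02
0.062 [342.  83. 346.   1.] [599.4 171.4] 55 89.97
0.045 [239.  94. 240.   1.] [521.  170.4] 67 87.14
0.062 [239.  94. 240.   1.] [522.9 167.5] 63 87.14
0.045 [229.   1. 232.  68.] [514.1 180.3] 47 89.91
0.062 [229.   1. 232.  68.] [516.5 176.8] 44 89.91
0.045 [322.  68. 324.   1.] [585.7 180.1] 47 90.05
0.062 [322.  68. 324.   1.] [583.5 176.5] 44 90.05
0.045 [306.  44. 309.   1.] [573.8 188.6] 30 86.67
0.062 [306.  44. 309.   1.] [572.3 184.6] 28 86.67
```

View pics/w6.png

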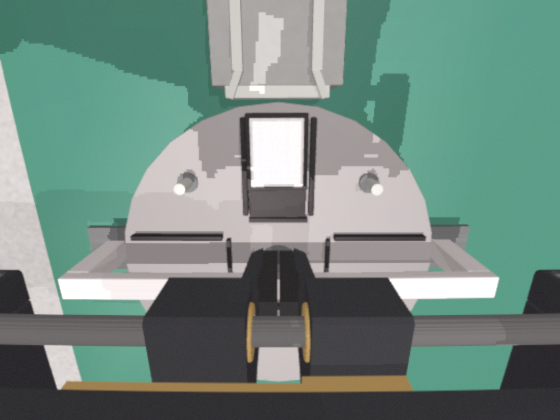

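The wrist view shows the loaded nest squarely facing the dock. The pins are at (184,186) and (372,186), symmetric, with the carrier at (277,165) and the dock mouth at (277,90). The table has been at rest, so I'll lower closed fingers over the ledge.

Request:
{"fn": "carry_out", "kwargs": {"rows": [[-1,0,-22,0,0,0,0],[0,0,-22,0,0,0,0],[0,0,-22,0,0,0,0],[0,0,-22,0,0,0,0],[0,0,-15,0,0,0,0],[0,0,-8,0,0,0,0],[0,0,0,0,0,0,0]]}}

```text
time: 14.75
ee_pos: [0.5493, 0.0464, 0.0743]
eef_rot: [0.708, 0.706, -0.001, -0.001]
contact_force: [-1.1, 0.1, -0.9]
gripper_width: 0.008
gripper_force: 0.0
```

Request:
{"fn": "carry_out", "kwargs": {"rows": [[0,2,0,0,0,0,0],[0,2,0,0,0,0,0],[0,2,0,0,0,0,0],[0,2,0,0,0,0,0],[0,2,0,0,0,0,0],[0,2,0,0,0,0,0]]}}

```text
time: 15.25
ee_pos: [0.5503, 0.0584, 0.0762]
eef_rot: [0.708, 0.706, 0.0, 0.0]
contact_force: [-0.1, -2.6, 2.0]
gripper_width: 0.004
gripper_force: 1.1
```

Run:
```python
from h import *
p=bot.read_camera("wrist");save(p,"w7.png")
s=bot.sense();print(s["time"],s["ee_pos"]*1000,s["contact_force"],s["torque"])
```

```text
15.3 [550.2060581   58.70227628  76.07476366] [-0.00202231 -1.48967702  0.8000774 ] [-0.20983084 -0.13280382  0.01047624]
```

View pics/w7.png

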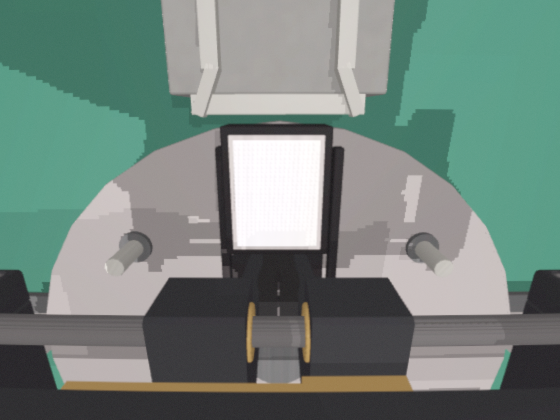

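The fingers rest against the carrier's upright face at row 250 with about 2 N, and the carrier points straight into the dock. I'll slide it on.

Request:
{"fn": "carry_out", "kwargs": {"rows": [[0,4,0,0,0,0,0],[0,5,0,0,0,0,0],[0,5,0,0,0,0,0],[0,5,0,0,0,0,0],[0,5,0,0,0,0,0],[0,5,0,0,0,0,0],[0,5,0,0,0,0,0],[0,5,0,0,0,0,0],[0,4,0,0,0,0,0],[0,2,0,0,0,0,0]]}}

```text
time: 16.13
ee_pos: [0.5499, 0.1039, 0.0757]
eef_rot: [0.708, 0.707, -0.0, -0.0]
contact_force: [0.4, -2.1, 1.1]
gripper_width: 0.008
gripper_force: 1.1
```

Run:
```python
from h import *
p=bot.read_camera("wrist");save(p,"w8.png")
s=bot.sense();print(s["time"],s["ee_pos"]*1000,s["contact_force"],s["torque"])
```

```text
16.1833 [549.90908555 104.05611938  75.63879441] [-0.30963525 -0.2003838  -0.12213325] [-0.01604127 -0.03425987 -0.00604722]
```

View pics/w8.png

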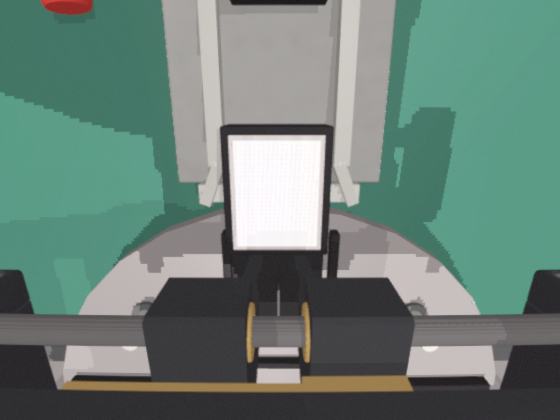

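The carrier is straight and centred between the guide walls, with its nose at row 128 and the flares at about (212,190) and (345,190). I'll keep pushing.

Request:
{"fn": "carry_out", "kwargs": {"rows": [[0,4,0,0,0,0,0],[0,5,0,0,0,0,0],[0,5,0,0,0,0,0],[0,5,0,0,0,0,0],[0,5,0,0,0,0,0],[0,5,0,0,0,0,0],[0,5,0,0,0,0,0],[0,5,0,0,0,0,0],[0,4,0,0,0,0,0],[0,2,0,0,0,0,0]]}}

```text
time: 17.02
ee_pos: [0.55, 0.1489, 0.0757]
eef_rot: [0.708, 0.707, 0.0, -0.0]
contact_force: [-0.2, -0.6, -0.2]
gripper_width: 0.006
gripper_force: 0.4
```

Request:
{"fn": "carry_out", "kwargs": {"rows": [[0,2,0,0,0,0,0],[0,2,0,0,0,0,0],[0,2,0,0,0,0,0],[0,2,0,0,0,0,0],[0,2,0,0,0,0,0]]}}

```text
time: 17.43
ee_pos: [0.55, 0.1581, 0.0757]
eef_rot: [0.708, 0.706, -0.0, 0.0]
contact_force: [0.5, -3.4, -0.9]
gripper_width: 0.003
gripper_force: 2.3
```

Request:
{"fn": "carry_out", "kwargs": {"rows": [[0,1,0,0,0,0,0],[0,1,0,0,0,0,0],[0,1,0,0,0,0,0]]}}

```text
time: 17.68
ee_pos: [0.5501, 0.1608, 0.0756]
eef_rot: [0.708, 0.706, -0.0, 0.0]
contact_force: [-0.4, -5.7, -1.2]
gripper_width: 0.006
gripper_force: 2.9
```

Run:
```python
from h import *
p=bot.read_camera("wrist");save(p,"w9.png")
s=bot.sense();print(s["time"],s["ee_pos"]*1000,s["contact_force"],s["torque"])
```

```text
17.7333 [550.04670486 160.95174298  75.64623574] [-0.75856751 -4.42536079 -0.91467598] [-0.8959524  -0.08661477 -0.00202834]
```

View pics/w9.png

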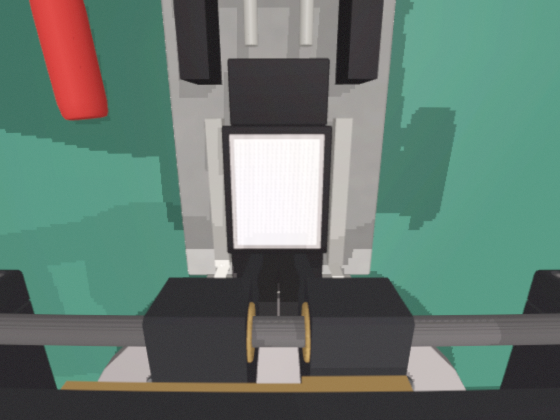

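The nose is against the contact block (seam at row 127) with about 5 N. I'll push past the clear point and then press down.

Request:
{"fn": "carry_out", "kwargs": {"rows": [[0,1.5,0,0,0,0,0],[0,1.5,0,0,0,0,0],[0,1.5,0,0,0,0,0],[0,1.5,0,0,0,0,0],[0,1.5,0,0,0,0,0],[0,0.5,0,0,0,0,0],[0,0,0,0,0,0,0]]}}

```text
time: 18.32
ee_pos: [0.5501, 0.1684, 0.0756]
eef_rot: [0.708, 0.706, -0.001, 0.0]
contact_force: [0.9, -8.2, -0.6]
gripper_width: 0.001
gripper_force: 4.0
```

Request:
{"fn": "carry_out", "kwargs": {"rows": [[0,0,-1,0,0,0,0],[0,0,-1,0,0,0,0],[0,0,-1,0,0,0,0],[0,0,-1,0,0,0,0],[0,0,-0.5,0,0,0,0],[0,0,0,0,0,0,0]]}}

```text
time: 18.82
ee_pos: [0.5504, 0.1679, 0.072]
eef_rot: [0.708, 0.706, -0.001, 0.001]
contact_force: [-1.7, -11.6, 7.5]
gripper_width: 0.005
gripper_force: 5.8
```

Request:
{"fn": "carry_out", "kwargs": {"rows": [[0,0,-0.6,0,0,0,0],[0,0,-0.6,0,0,0,0],[0,0,-0.6,0,0,0,0],[0,0,0,0,0,0,0]]}}

```text
time: 19.15
ee_pos: [0.5509, 0.1679, 0.0706]
eef_rot: [0.708, 0.706, -0.0, 0.001]
contact_force: [-0.9, -11.9, 8.0]
gripper_width: 0.007
gripper_force: 5.9
```

Request:
{"fn": "carry_out", "kwargs": {"rows": [[0,0,-0.6,0,0,0,0],[0,0,-0.6,0,0,0,0],[0,0,0,0,0,0,0]]}}

```text
time: 19.4
ee_pos: [0.551, 0.1679, 0.0695]
eef_rot: [0.708, 0.706, 0.0, 0.002]
contact_force: [-0.6, -11.5, 8.1]
gripper_width: 0.007
gripper_force: 5.9
```

Request:
{"fn": "carry_out", "kwargs": {"rows": [[0,0,-0.6,0,0,0,0],[0,0,-0.6,0,0,0,0],[0,0,0,0,0,0,0]]}}

```text
time: 19.65
ee_pos: [0.5511, 0.1679, 0.0685]
eef_rot: [0.708, 0.706, 0.0, 0.002]
contact_force: [-1.1, -11.8, 10.2]
gripper_width: 0.007
gripper_force: 7.8
```

Request:
{"fn": "carry_out", "kwargs": {"rows": [[0,0,-0.6,0,0,0,0],[0,0,-0.4,0,0,0,0],[0,0,0,0,0,0,0]]}}

```text
time: 19.9
ee_pos: [0.5512, 0.1679, 0.0684]
eef_rot: [0.708, 0.706, 0.0, 0.002]
contact_force: [-5.3, -13.1, 19.2]
gripper_width: 0.006
gripper_force: 11.1
```

Run:
```python
from h import *
p=bot.read_camera("scene");c=p["image"][150:230,280:400]
cv2.imwrite("pics/s2.png",cv2.cvtColor(cv2.resize(c,None,fx=6,fy=6,interpolation=cv2.INTER_CUBIC),cv2.COLOR_RGB2BGR))
s=bot.sense();print(s["time"],s["ee_pos"]*1000,s["contact_force"],s["torque"])
```

```text
19.95 [551.13052581 167.87979488  68.39574187] [ -4.43168053 -13.68272952  19.20386759] [-1.990922    0.75395088  0.00646618]
```

The descent stopped at tip height 46.4 mm with the force rising, so the tail is on the dock floor. I'll ease back while holding it down, so the step catches it.

Request:
{"fn": "carry_out", "kwargs": {"rows": [[0,-1,0.5,0,0,0,0],[0,-1,0,0,0,0,0],[0,-1,0,0,0,0,0],[0,-1,0,0,0,0,0],[0,-1,0,0,0,0,0],[0,-1,0,0,0,0,0]]}}

```text
time: 20.45
ee_pos: [0.5512, 0.1642, 0.0684]
eef_rot: [0.708, 0.706, 0.002, 0.001]
contact_force: [-0.3, 3.3, 10.8]
gripper_width: 0.008
gripper_force: 6.0
```

Request:
{"fn": "carry_out", "kwargs": {"rows": [[0,-1,0,0,0,0,0],[0,0,0,0,0,0,0]]}}

```text
time: 20.62
ee_pos: [0.5512, 0.1631, 0.0684]
eef_rot: [0.708, 0.706, 0.002, 0.001]
contact_force: [-0.8, 3.7, 11.4]
gripper_width: 0.004
gripper_force: 6.1
```

The y force has reversed, so the step now holds the carrier. I'll lift straight up and check.

Request:
{"fn": "carry_out", "kwargs": {"rows": [[0,0,2,0,0,0,0],[0,0,5,0,0,0,0],[0,0,15,0,0,0,0],[0,0,25,0,0,0,0],[0,-10,25,0,0,0,0],[0,-10,25,0,0,0,0],[0,-10,25,0,0,0,0],[0,-10,25,0,0,0,0],[0,-10,0,0,0,0,0],[0,0,0,0,0,0,0]]}}

```text
time: 21.45
ee_pos: [0.5503, 0.1112, 0.2145]
eef_rot: [0.708, 0.706, 0.001, 0.001]
contact_force: [0.4, 1.1, -1.6]
gripper_width: 0.002
gripper_force: 0.0
```

Run:
```python
from h import *
p=bot.read_camera("wrist");q=bot.read_camera("scene")
a=cv2.resize(p["image"][:300,140:420],(560,600));b=cv2.resize(q["image"][160:220,300:390],None,fx=2.6,fy=2.6)
c=np.zeros((600,800,3),np.uint8);c[:,:560]=a;c[:b.shape[0],562:562+b.shape[1]]=b
cv2.imwrite("pics/f.png",cv2.cvtColor(c,cv2.COLOR_RGB2BGR))
for n,k,z in((p,"carrier",.036),(p,"home",.036),(p,"pin0",.066)):
  for d in bot.landmark_of(n,k)[:3]:print(k,d["confidence"],np.round(d["uv"]),np.round(onz(n,d["uv"],z)*1000,1))
s=bot.sense();print(s["time"],s["ee_pos"]*1000,s["contact_force"])
```

```text
carrier 0.67 [277. 109.] [549.3 189.7  36. ]
pin0 0.84 [364. 246.] [633.3  62.5  66. ]
pin0 0.63 [195. 248.] [469.3  61.7  66. ]
21.7 [549.58036302 112.84625402 212.35477591] [ 0.52835515  0.41565216 -0.48774333]
```

View pics/f.png

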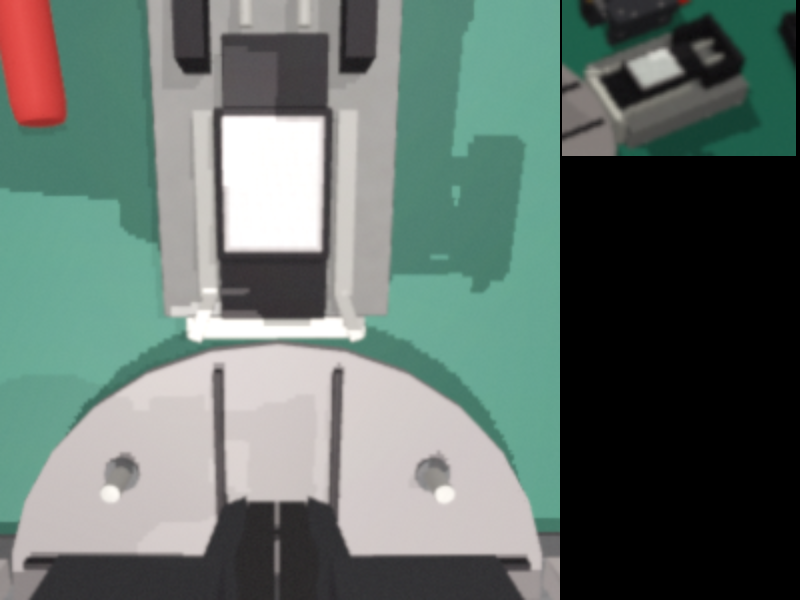

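The carrier lies at (549,190) mm, which is at home. Its tail edge (row 318 in the crop) sits right behind the bright sill, the nose is on the block, and the turntable still faces the dock.

```bash
python3 -c "
from station import bot
print(bot.sign_off())"
```

```text
the job is handed in; nothing more can be done
None
```

I turned the turntable clockwise, the shorter way (about 167°), until the loaded nest faced the dock. The carrier was then slid in and latched behind the step, where the last picture shows it held with the arm clear; the job was handed in at about 22 s.

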